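# Hold a vial down in a touch mixer

### The arm

A 6-joint arm with a two-finger parallel gripper is mounted at the origin on a cart in front of the work surface, level with it; the furniture and walls round the work are solid. World frame = base frame: x ahead of the robot, y to its left, z up, the work surface at z = 0. Lengths are in m, angles in rad, forces in N, time in s.
With the tool pointing down it reaches from about 0.375 to 0.975 m from the base axis. Payload 3.8 kg.
Tool frame: the origin (TCP) lies at the very end of the fingers, on their centre line; the grasp point (between the pads) lies 19 mm behind it; z points along the fingers, y is the line along which they close (so a half turn about z gives the same grasp; the last joint's range is limited). The gripper opens to 85 mm and grips with 20 to 120 N. Pads are 22 mm wide; open, the fingers measure 114 mm over their backs; the gripper's body (76 mm by 85 mm) begins 54 mm behind the grasp point. The pads swing forward as they close: fully open they stand 13 mm farther back than shut.
Start: joints at [-1.185, 0.264, 1.604, -0, 1.274, -0.037], TCP at [0.277, -0.616, 0.231] pointing down, gripper open.
Joint ranges: [-2.63, 2.63], [-0.94, 2.18], [0.31, 2.57], [-1.31, 4.45], [0, 2.66], [-2.55, 2.55]. Speed limits (rad/s): [2.57, 2.57, 3.14, 3.14, 3.14, 3.14].

### API

Orientations are given as a rotation vector (axis times angle).
In Python, from workcell import monitor, viewer, job gives the robot as it stands. The module is installed in compiled form; this text tells all that it offers.
- The arm moves only by the tool step_arm, never from a script. Its argument "series" is one flat list of numbers, 4 for each row, row after row: the shift along the tool's x, y, z in m, then the turn about the tool's z in rad. A call has 1 to 8 rows; each row is the pose to reach, as a shift and turn from the pose commanded when the call began, along the tool's axes at that moment; what a row does not reach only later rows make up. A row lasts 1/8 s, in which the tool goes at most 62.5 mm and 10.7 degrees, less where a joint would pass 70% of its speed; a pose out of reach is approached as far as the arm can. A call with a gripper value outside its range is refused whole. "gripper" is the opening, from 0 (shut) to 1 (fully open), set as the call begins (left out, the last holds). The fingers move at their own pace and stop on an object; "newtons" is the grip in N (left out, the last holds). Time passes only in rows, so rows that repeat a pose let the fingers close. It gives the time, the measured TCP pose, the force, the opening and the grip force at its end, in the units of the state.
- monitor.read_state(): the state, without advancing time (a new reading comes with each control period).
- viewer.read_camera(name): name is "scene" or "top"; returns a dict with "image" (400x640x3 uint8, red, green, blue), "intrinsics" (3x3 intrinsics, pixels), "distortion" ([k1, k2, p1, p2, k3] as OpenCV has them; the pictures are not rectified), "T" (4x4, takes a point from camera to world coordinates). Camera axes: x right, y up, looking along -z (the intrinsics and any distortion apply to the point x, -y, -z); pixel columns grow to the right and rows downward; lengths in m; the calibration is good to about 2 mm. A picture is of the moment at which its call begins. There is no depth.
- job.finish_job(): hands the job in; it is judged then, once.
Trained networks look in a picture, given as the dict that the camera call returned (one of the last four; its "shot" number tells which), for a name from the list of things; names that differ only in an ending like _2 or _b are one class to them, and where a whole thing is asked for, a point or a joint stands for the part that bears it (a point fixed in the world has none). Each returns a list of dicts, best first, with "score" (0 to 1); they miss things now and then, are a little off and sometimes report something else, mostly with a low value. They report only what shows in the picture. A call takes as long as a camera call. They do not tell look-alikes from the thing itself.
- viewer.boxes_of(picture, label): "extent" ([centre column, centre row, width, height] in pixels, round what is visible of it).
- viewer.spot_point(picture, label): "point" ([column, row] in pixels: a listed point, or the origin of a listed thing).
The state is a dict: "time": time; "q": joint angles; "joint_vel": joint speeds; "joint_torque": joint torques, N m; "tool_pos": TCP position; "tcp_rot": TCP orientation; "wrist_force": force on the tool from outside, world axes, zero at the start; "torque": the same for the moment, N m; "width": opening from 0.0 (shut) to 1.0 (fully open); "grip_force": force on a finger pad.
Only numpy, scipy, OpenCV 4.12 (cv2) and the standard library are available. Lean on these libraries where they do the work, as an engineer would, in place of code of your own. Each camera call takes 0.05 s, during which the arm holds its last target. There are 200 camera calls.

### The job

Pick up the capped vial that stands by itself on the bench and stand it upright, fully home, in the spring-loaded cup on top of the mixer. Then press the vial gently down so that the cup's rim sinks flush with the top of the fixed collar round it, which is halfway down (never down to the cup's bottom stop), and finish while holding it there: do not let go, the mixer runs only while the cup is held down. Leave the other things on the bench alone.

Things in the scene. Friction and masses are not known exactly. Their poses are not given: they have to be found in the camera images.
- vial: the sample vial to be mixed: glass, plain round cylinder 21 mm in diameter and 50 mm tall with a flat screw cap (top 8 mm, same diameter), about 25 g, standing upright and alone on the bench among a dropper bottle, a loupe and a thread spool. Origin: centre of its underside; z up along its axis. Two similar vials stand in a vial rack at the far left of the bench and are not meant.
- mixer: small bench mixer, fixed: grey rounded housing 120 x 140 mm and 60 mm high, control panel on its -x side. On its top, in the middle, a fixed black round collar, 72 mm outside and 48 mm inside diameter, top at 82 mm above the bench, surrounds the white cup. Origin: centre of its underside on the bench; z up; the cup's axis is its z axis.
- collar_top (a point): point on the cup's axis at the height of the flat top of the fixed black collar (82 mm above the bench); the cup's rim must come level with it
- cup_rim (a point): centre of the cup's mouth, at the height of its rim; moves with the cup. White cup, 40 mm outside diameter at the rim; bore 24 mm in diameter, widening to 30 mm over the top 4 mm; 22 mm from rim to flat floor, so that a seated vial stands 28 mm out of it. Unpressed the rim is 92 mm above the bench, 10 mm above the collar.
- cup_floor (a point): centre of the cup's inner floor, 22 mm below the rim, where the vial's underside rests; moves with the cup
- cup (a joint): downward travel of the cup in m: 0 is up (its rest, where the spring returns it), 0.010 is rim flush with the collar, 0.020 is the bottom stop. The spring pushes up with about 2.4 N at 0, 6.5 N at 0.010 and 10.5 N at 0.020; the cup moves straight down and does not turn.
- dropper_bottle: bystander: dropper bottle 33 mm wide, 102 mm tall, upright; origin centre of its underside
- loupe: bystander: black eye loupe 39 mm in diameter, 34 mm tall; origin centre of its underside
- thread_spool: bystander: spool of thread 32 mm in diameter, 38 mm tall, upright; origin centre of its underside
Mind the look-alikes: they are no part of the job. Of the things that look like the vial, the smallest one is meant.

How it is judged:
On the way:
1. the vial stands upright on the floor of the cup, before the cup is pressed (less than 6 mm down) (horizontal distance between vial and cup_floor below 0.004 m and z of vial in the frame of cup_floor between -0.004 and 0.003 m and angle between vial's own z axis and vertical below 0.15 rad and value of joint cup below 0.006 m), for 0.05 s.
At the end, for the whole second after the job is handed in: The vial stands upright (within 0.15 rad) on the cup's floor (axis within 4 mm, underside within 3 mm of the floor) and the fingers hold it down so that the cup's rim is flush with the collar within 3.5 mm (travel 6.5 to 13.5 mm), steady through the last second (horizontal distance between vial and cup_floor below 0.004 m and z of vial in the frame of cup_floor between -0.004 and 0.003 m and angle between vial's own z axis and vertical below 0.15 rad and value of joint cup between 0.0065 and 0.0135 m and velocity of joint cup between -0.01 and 0.01 m/s and contact force between the fingers and vial above 1.5 N); the arm keeps its last pose, push and grip.
It fails at once if the cup is driven down to its stop (travel over 18 mm) (value of joint cup above 0.018 m).
It fails at once if a bystander is moved by more than 20 mm or knocked over (distance of any of dropper_bottle, loupe, thread_spool from where it was at the start of the episode above 0.02 m or angle between any of dropper_bottle, loupe, thread_spool's own z axis and vertical above 0.4 rad).
It also fails if it takes over 48 s, if anything falls off the work surface, if the arm or the gripper's body presses on something with over 40 N, if the wrist force passes 120 N, or if a joint passes its speed limit or range.

## Working session

There is one attempt and no reset: what is moved stays moved. The work goes in short steps, Python scripts to look and compute and a tool call to move; the robot and the scene stay as the last step left them, time stands still between calls to the robot, and variables do not carry over. Pictures are saved under pics/ and viewed, at most 10 in all, crops included, and the job is handed in when it is done.

Besides the shell and the picture viewer there is one more tool, called after "Call:" as name(argument=value, ...) on one line, values as JSON. step_arm: Moves the arm, as the interface text tells. Its arguments: {"type":"object","properties":{"series":{"type":"array"},"gripper":{"type":"number"},"newtons":{"type":"number"}},"required":["series"]}

```bash
mkdir -p pics; cat > h.py <<'E'
import numpy as np, cv2
from workcell import monitor, viewer, job
def ray(p,uv):
    K=np.array(p["intrinsics"],float);d=np.array(p["distortion"],float);T=np.array(p["T"])
    x,y=cv2.undistortPoints(np.array([[uv]],float),K,d)[0,0]
    return T[:3,3],T[:3,:3]@np.array([x,-y,-1.])
def at_z(p,uv,z):
    o,v=ray(p,uv);return o+v*(z-o[2])/v[2]
def pix(p,X):
    K=np.array(p["intrinsics"],float);d=np.array(p["distortion"],float);T=np.array(p["T"])
    c=T[:3,:3].T@(np.array(X,float)-T[:3,3]);c=c*[1,-1,-1]
    return cv2.projectPoints(c.reshape(1,1,3),np.zeros(3),np.zeros(3),K,d)[0].ravel()
def save(p,n,crop=None,s=1):
    im=p["image"][:,:,::-1]
    if crop: im=im[crop[1]:crop[3],crop[0]:crop[2]]
    cv2.imwrite("pics/"+n,cv2.resize(np.ascontiguousarray(im),None,fx=s,fy=s,interpolation=cv2.INTER_CUBIC))
E
python3 - <<'E'
from h import *
np.set_printoptions(precision=3,suppress=True)
Z=dict(vial=0,mixer=0,cup_rim=.092,cup_floor=.07,collar_top=.082,dropper_bottle=0,loupe=0,thread_spool=0)
for n in("scene","top"):
    p=viewer.read_camera(n);save(p,n+"0.png");print(n,np.array(p["T"])[:3,3])
    for l,z in Z.items():
        for r in viewer.spot_point(p,l)[:4]: print(l,round(r["score"],2),np.array(r["point"]),at_z(p,r["point"],z))
    for r in viewer.boxes_of(p,"vial")[:4]: print("box",round(r["score"],2),np.array(r["extent"]))
print(monitor.read_state())
E
```

```text
scene [-0.151  0.779  0.491]
vial 0.76 [286.4 263.6] [0.497 0.185 0.   ]
vial 0.63 [264.2 248.7] [0.579 0.174 0.   ]
vial 0.58 [308.8 236.3] [0.553 0.063 0.   ]
vial 0.44 [361.8 222.8] [ 0.514 -0.08   0.   ]
mixer 0.28 [364.1 197. ] [ 0.618 -0.218  0.   ]
cup_rim 0.51 [366.  189.5] [ 0.5   -0.071  0.092]
cup_floor 0.5 [363.5 196.5] [ 0.511 -0.077  0.07 ]
cup_floor 0.38 [227.1 263.4] [0.479 0.341 0.07 ]
collar_top 0.73 [362.4 191.3] [ 0.515 -0.077  0.082]
dropper_bottle 0.76 [227.7 264.2] [0.58  0.269 0.   ]
loupe 0.68 [323.  257.3] [0.462 0.113 0.   ]
thread_spool 0.72 [274.5 282.5] [0.46 0.25 0.  ]
box 0.97 [286.1 248.   16.5  35.7]
box 0.86 [307.5 222.1  11.8  31.9]
box 0.59 [266.  238.    3.3  21. ]
top [0.341 0.081 0.914]
vial 0.57 [279.8 171.6] [0.577 0.18  0.   ]
vial 0.46 [271.4 200.3] [0.501 0.199 0.   ]
vial 0.44 [318.6 182.6] [0.549 0.079 0.   ]
mixer 0.77 [376.3 199.1] [ 0.508 -0.07   0.   ]
cup_rim 0.47 [380.7 192.5] [ 0.507 -0.065  0.092]
cup_floor 0.64 [383.2 192.8] [ 0.511 -0.075  0.07 ]
collar_top 0.57 [385.3 195.8] [ 0.502 -0.078  0.082]
collar_top 0.53 [382.5 195.7] [ 0.502 -0.071  0.082]
dropper_bottle 0.69 [240.5 167.5] [0.587 0.284 0.   ]
dropper_bottle 0.48 [380.4 190.9] [ 0.53  -0.081  0.   ]
dropper_bottle 0.45 [282. 175.] [0.568 0.174 0.   ]
loupe 0.69 [301.5 220. ] [0.451 0.121 0.   ]
thread_spool 0.48 [246.7 216.6] [0.458 0.261 0.   ]
box 0.62 [320.4 179.2  14.6  18.2]
box 0.47 [283.8 173.3   8.4  11.7]
box 0.47 [274.8 200.5  16.5  18.6]
{'time': 1.0, 'q': array([-1.185,  0.264,  1.604, -0.   ,  1.274, -0.037]), 'joint_vel': array([ 0.001,  0.   , -0.   , -0.001, -0.001,  0.001]), 'joint_torque': array([ -0.   , -51.507, -36.774,  -0.   ,   0.001,  -0.   ]), 'tool_pos': array([ 0.277, -0.616,  0.231]), 'tcp_rot': array([3.072, 0.659, 0.   ]), 'wrist_force': array([-0.854,  0.083, -0.377]), 'torque': array([ 0.038, -0.021, -0.006]), 'grip_force': 0.0, 'width': 0.9993904455567555}
```

```bash
python3 - <<'E'
from h import *
a=cv2.imread("pics/scene0.png")[150:310,200:440];b=cv2.imread("pics/top0.png")[120:280,200:440]
r=lambda m:cv2.resize(m,None,fx=3.3,fy=3.3,interpolation=cv2.INTER_CUBIC)[:, :]
cv2.imwrite("pics/c1.png",r(a));cv2.imwrite("pics/c2.png",r(b))
E
```

```text
(no output)
```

View pics/scene0.png

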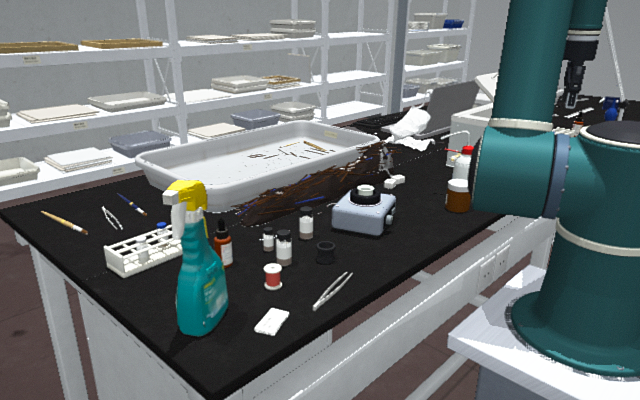

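View pics/c1.png

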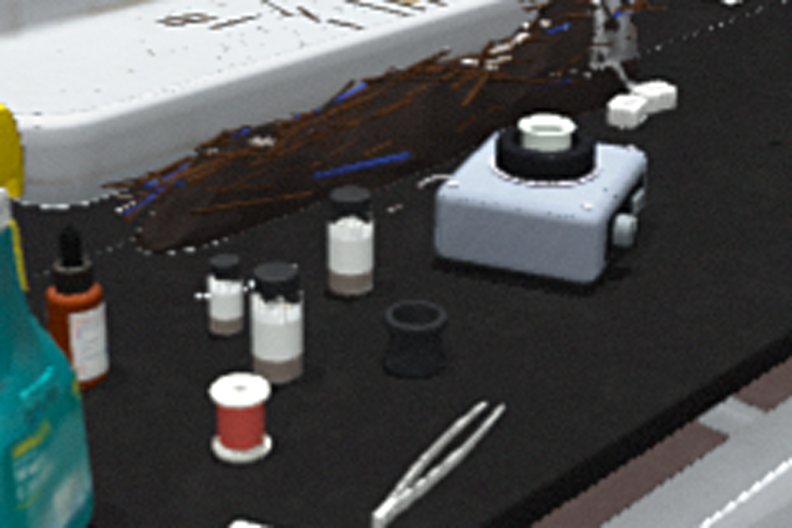

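View pics/c2.png

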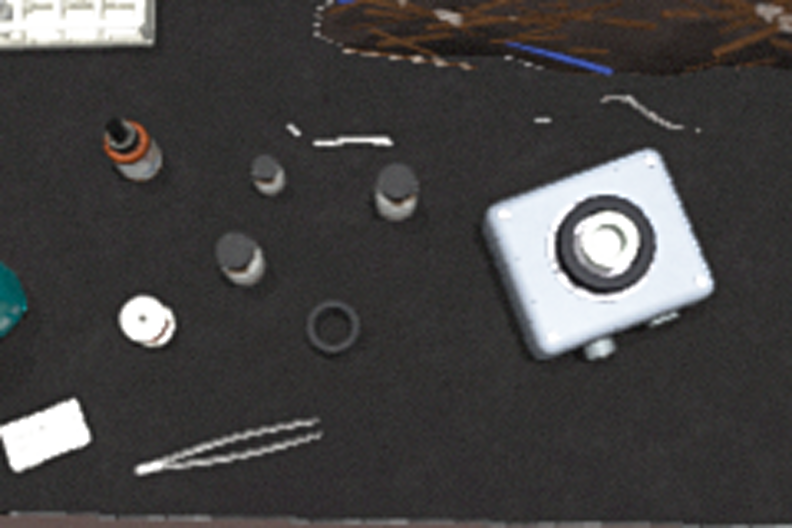

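Candidates (scene pixels): the small vial at (267,240), a big one at (286,248) and another big one at (308,222). The two rack vials are at about (160,228). The smallest, standing alone between dropper, loupe and spool, is (267,240), or (281,173) in top. The crops confirm it is clearly smaller than the other two. The cup is at scene (366,189), top (383,194).

```bash
python3 - <<'E'
from h import *
np.set_printoptions(precision=4,suppress=True)
def tri(a,b):
    (o1,v1),(o2,v2)=a,b
    A=np.stack([v1,-v2],1);s=np.linalg.lstsq(A,o2-o1,rcond=None)[0]
    P,Q=o1+s[0]*v1,o2+s[1]*v2
    return (P+Q)/2,np.linalg.norm(P-Q)
s=viewer.read_camera("scene");t=viewer.read_camera("top")
for n,a,b,z in(("cap",(268.5,229.4),(280.4,170.6),.05),("rim",(365.8,188.5),(383.3,193.6),.092)):
    print(n,tri(ray(s,a),ray(t,b)),at_z(s,a,z),at_z(t,b,z))
# vial silhouette check
for X in([.578,.177],):
  for z in(0,.05): print(z,pix(s,[*X,z]),pix(t,[*X,z]))
# model of cap/collar in top: blob centroids
g=cv2.cvtColor(t["image"],cv2.COLOR_RGB2GRAY)
hsv=g[170:215,360:410]
m=(hsv<70).astype(np.uint8);n,l,st,c=cv2.connectedComponentsWithStats(m)
for i in range(1,n):
    if st[i,4]>60: print("dark",st[i],c[i]+[360,170], at_z(t,st[i,:2]+st[i,2:4]/2+[359.5,169.5],.082))
v=cv2.resize(t["image"][155:190,262:302,::-1],None,fx=9,fy=9,interpolation=cv2.INTER_NEAREST)
w=cv2.resize(s["image"][215:260,250:290,::-1],None,fx=9,fy=7,interpolation=cv2.INTER_NEAREST)
cv2.imwrite("pics/c3.png",np.hstack([v,w]))
E
```

```text
cap (array([0.5659, 0.1727, 0.0502]), np.float64(0.002673795751728761)) [0.5647 0.172  0.05  ] [0.567  0.1736 0.05  ]
rim (array([ 0.5033, -0.0719,  0.0936]), np.float64(0.0028527658440567335)) [ 0.5047 -0.0761  0.092 ] [ 0.5048 -0.0714  0.092 ]
0 [263.2744 249.3598] [281.108  171.3703]
0.05 [262.5156 228.218 ] [279.1723 166.2521]
dark [ 0  0 19  7 77] [366.4156 171.987 ] [ 0.556  -0.0401  0.082 ]
dark [42  0  8 17 73] [406.8356 175.6164] [ 0.5453 -0.1267  0.082 ]
dark [ 9 14 27 25 75] [376.0533 199.7733] [ 0.501  -0.0701  0.082 ]
```

View pics/c3.png

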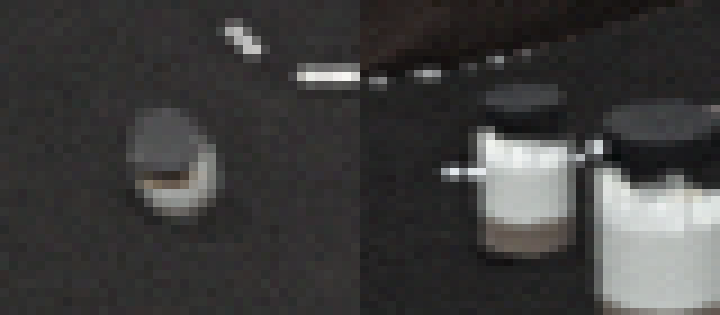

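The small vial triangulates to a cap height of 50 mm, as specified, at about (0.567, 0.174). The cup is at about (0.504, -0.072).

Call:
step_arm(series=[0.04,-0.04,-0.04,0,0.588,-0.602,-0.05,0,0.588,-0.602,-0.05,0,0.588,-0.602,-0.05,0,0.588,-0.602,-0.05,0,0.588,-0.602,-0.05,0,0.588,-0.602,-0.05,0,0.588,-0.602,-0.05,0], gripper=0.6, newtons=40)

```text
time: 2.1
tool_pos: [0.4455, -0.1551, 0.2756]
tcp_rot: [3.071, 0.658, 0.002]
wrist_force: [1.0, 0.1, 0.3]
width: 0.599
grip_force: 0.0
```

Call:
step_arm(series=[0.245,-0.25,0.1,0,0.245,-0.25,0.1,0,0.245,-0.25,0.1,0,0.245,-0.25,0.1,0,0.245,-0.25,0.1,0,0.245,-0.25,0.1,0,0.245,-0.25,0.1,0,0.245,-0.25,0.1,0])

```text
time: 3.1
tool_pos: [0.5657, 0.1713, 0.175]
tcp_rot: [3.071, 0.66, -0.001]
wrist_force: [-0.1, 0.4, -0.6]
width: 0.603
grip_force: 0.0
```

Call:
step_arm(series=[0.002,-0.0015,0.055,0,0.002,-0.0015,0.105,0,0.002,-0.0015,0.105,0,0.002,-0.0015,0.105,0])

```text
time: 3.6
tool_pos: [0.5685, 0.1731, 0.0722]
tcp_rot: [3.072, 0.657, 0.004]
wrist_force: [0.1, 0.5, 0.2]
width: 0.599
grip_force: 0.0
```

```bash
python3 - <<'E'
from h import *
s=viewer.read_camera("scene");t=viewer.read_camera("top")
r=lambda m:cv2.resize(m[:,:,::-1],None,fx=5,fy=5,interpolation=cv2.INTER_CUBIC)
cv2.imwrite("pics/c4.png",np.hstack([r(s["image"][180:280,230:310]),r(t["image"][130:230,240:320])]))
print(monitor.read_state()["tool_pos"])
E
```

```text
[0.56970037 0.17384294 0.07350855]
```

View pics/c4.png

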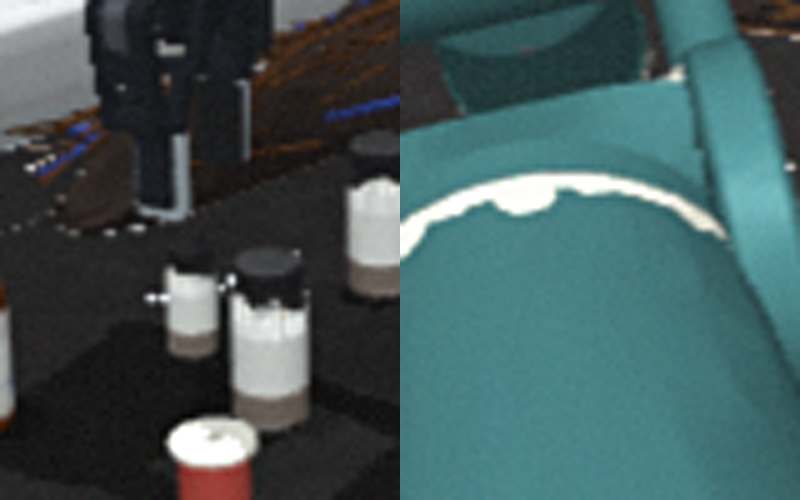

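Scene crop: the finger tips are at about (263,224) and (277,212), straddling the small vial's cap at (268,230). The top view is blocked by the arm. Going down and closing.

Call:
step_arm(series=[-0.0015,0,0.046,0,-0.0015,0,0.046,0,-0.0015,0,0.046,0])

```text
time: 4.08
tool_pos: [0.5671, 0.1734, 0.0261]
tcp_rot: [-3.072, -0.659, -0.004]
wrist_force: [-0.1, -0.1, 0.2]
width: 0.598
grip_force: 0.0
```

Call:
step_arm(series=[0,0,0,0,0,0,0,0,0,0,0,0,0,0,0,0,0,0,0,0,0,0,0,0], gripper=0)

```text
time: 4.82
tool_pos: [0.5673, 0.1735, 0.026]
tcp_rot: [-3.072, -0.659, -0.005]
wrist_force: [-1.1, -0.7, 6.4]
width: 0.224
grip_force: 39.3
```

Call:
step_arm(series=[0,0,-0.05,0,0,0,-0.11,0,0,0,-0.15,0,-0.04,0.05,-0.15,0,-0.08,0.1,-0.15,0,-0.12,0.15,-0.15,0,-0.158,0.198,-0.15,0,-0.158,0.198,-0.15,0])

```text
time: 5.82
tool_pos: [0.5018, -0.0757, 0.1744]
tcp_rot: [3.072, 0.651, -0.0]
wrist_force: [-0.2, 0.2, -0.2]
width: 0.224
grip_force: 39.5
```

Call:
step_arm(series=[0,0,0.02,0,0,0,0.02,0,0,0,0.02,0])

```text
time: 6.2
tool_pos: [0.5033, -0.0715, 0.1544]
tcp_rot: [-3.071, -0.661, -0.0]
wrist_force: [-0.2, 0.5, -0.5]
width: 0.224
grip_force: 39.5
```

```bash
python3 - <<'E'
from h import *
np.set_printoptions(precision=4,suppress=True)
s=viewer.read_camera("scene");t=viewer.read_camera("top")
r=lambda m:cv2.resize(m[:,:,::-1],None,fx=5,fy=5,interpolation=cv2.INTER_CUBIC)
cv2.imwrite("pics/c5.png",np.hstack([r(s["image"][120:230,325:405]),r(t["image"][140:250,340:420])]))
S=monitor.read_state();print(S["tool_pos"],S["width"],S["grip_force"],S["wrist_force"])
p=S["tool_pos"]
print("pred vial bottom",pix(s,p-[0,0,.026]),"cap top",pix(s,p+[0,0,.024]))
for l in("vial","cup_rim"):
  for q,n in((s,"s"),(t,"t")): print(l,n,[(round(k["score"],2),np.array(k["point"])) for k in viewer.spot_point(q,l)[:4]])
E
```

```text
[ 0.5036 -0.0716  0.1549] 0.22641954825505597 39.46501127444208 [-0.4903 -0.1581  0.1695]
pred vial bottom [365.6985 174.026 ] cap top [366.7507 152.9586]
vial s [(0.83, array([282.4, 264.7])), (0.67, array([365.1, 171.1])), (0.6, array([310. , 238.2])), (0.17, array([366.3, 185.5]))]
vial t [(0.57, array([317.4, 181.3])), (0.56, array([272.4, 199.3]))]
cup_rim s [(0.64, array([367.4, 188.3]))]
cup_rim t [(0.57, array([380.4, 194.6]))]
```

View pics/c5.png

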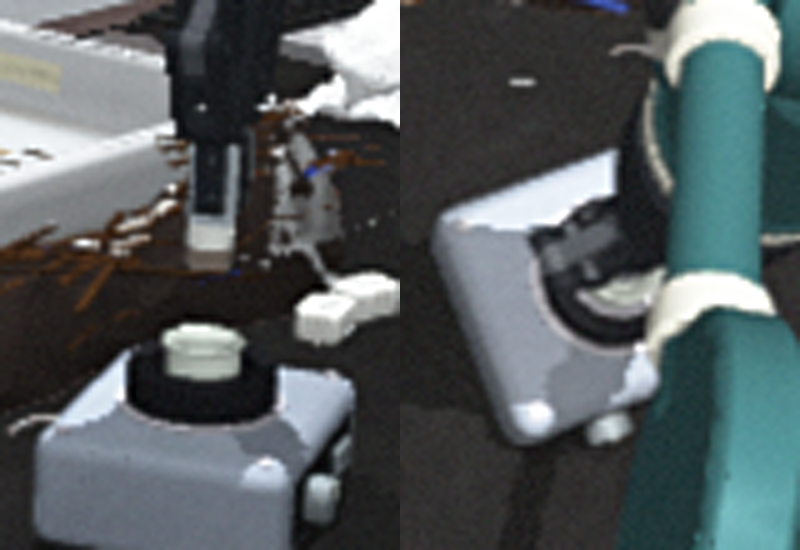

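The scene crop shows the vial held upright, bottom at about (367,174), above the cup rim at about (366,187). I'll refine the cup centre with a model fit on the clean pictures.

```bash
python3 - <<'E'
from h import *
from scipy.optimize import minimize
s=viewer.read_camera("scene");t=viewer.read_camera("top")
a=np.linspace(0,2*np.pi,72,endpoint=False);U=4
def circ(p,c,r,z): return np.array([pix(p,[c[0]+r*np.cos(k),c[1]+r*np.sin(k),z]) for k in a])
def fit(p,img,box):
    x0,y0,x1,y1=box
    g=cv2.cvtColor(img,cv2.COLOR_BGR2GRAY)[y0:y1,x0:x1].astype(float)
    def model(c):
        reg=np.zeros(((y1-y0)*U,(x1-x0)*U),np.uint8)
        f=lambda P,v:cv2.fillConvexPoly(reg,cv2.convexHull((((P-[x0,y0]+.5)*U-.5)*16).round().astype(np.int32)),v,shift=4)
        f(circ(p,c,.036,.082),1)  # silhouettes
        f(np.vstack([circ(p,c,.036,.082),circ(p,c,.036,.062)]),1)
        f(np.vstack([circ(p,c,.020,.092),circ(p,c,.020,.083)]),2)
        return cv2.resize((reg==1).astype(np.float32),(x1-x0,y1-y0),interpolation=cv2.INTER_AREA)
    gn=-(g-g.mean())
    dark=1-np.clip((g-50)/100,0,1)
    def cost(c): m=model(c);return ((m-dark)**2).sum()
    best=min(((cost((X,Y)),X,Y) for X in np.arange(.494,.516,.001) for Y in np.arange(-.084,-.06,.001)))
    return best
print("top",fit(t,cv2.imread("pics/top0.png"),(366,176,402,212)))
print("scene",fit(s,cv2.imread("pics/scene0.png"),(346,182,386,208)))
# held vial: same-camera differential
for c in((.504,-.072),): print("cup pred scene",pix(s,[*c,.092]))
print("vial bottom at",at_z(s,(366.9,172.4),.1289),"rim at",at_z(s,(365.3,186.8),.092))
E
```

```text
top (np.float64(144.44228750000002), np.float64(0.509), np.float64(-0.074))
scene (np.float64(253.01315000000002), np.float64(0.512), np.float64(-0.084))
cup pred scene [364.92857598 189.01843193]
vial bottom at [ 0.50890598 -0.08268832  0.1289    ] rim at [ 0.51270104 -0.08429559  0.092     ]
```

Both cameras now agree on the cup at about (0.508, -0.0735), so I'm shifting (3, 3.5) mm. Then I descend in small steps, watching the force.

Call:
step_arm(series=[0.003,0.0035,0.015,0,0.003,0.0035,0.03,0,0.003,0.0035,0.034,0,0.003,0.0035,0.038,0,0.003,0.0035,0.041,0,0.003,0.0035,0.041,0])

```text
time: 7.35
tool_pos: [0.5072, -0.0744, 0.1131]
tcp_rot: [3.071, 0.659, 0.0]
wrist_force: [-1.1, -0.9, -0.4]
width: 0.223
grip_force: 39.4
```

```bash
python3 - <<'E'
from h import *
s=viewer.read_camera("scene")
save(s,"c6.png",(335,130,395,215),7)
S=monitor.read_state();print(S["tool_pos"],S["width"],S["grip_force"],S["wrist_force"],S["torque"])
E
```

```text
[ 0.50725915 -0.07434042  0.11324636] 0.2227377823376329 39.43463715724647 [ 0.05653557 -0.88775399  0.59197585] [-0.14953648  0.05002149 -0.01376077]
```

View pics/c6.png

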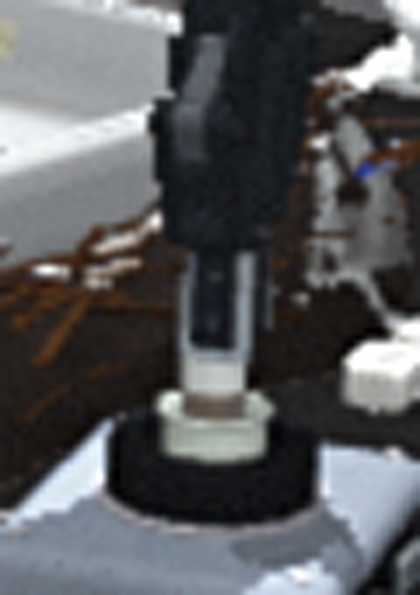

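Scene crop: the vial (centre column about 365.6) is centred in the cup mouth (about 365.6) with its bottom just inside the rim. Going down step by step.

Call:
step_arm(series=[0,0,0.003,0,0,0,0.006,0,0,0,0.006,0])

```text
time: 7.78
tool_pos: [0.5073, -0.0745, 0.107]
tcp_rot: [3.071, 0.659, 0.001]
wrist_force: [1.1, -2.0, -1.5]
width: 0.223
grip_force: 39.4
```

Call:
step_arm(series=[0,0.0006,0.003,0,0,0.0006,0.006,0,0,0.0006,0.0085,0,0,0.0006,0.0085,0])

```text
time: 8.28
tool_pos: [0.5072, -0.0747, 0.0982]
tcp_rot: [-3.071, -0.659, 0.001]
wrist_force: [-0.1, -1.8, -0.4]
width: 0.225
grip_force: 39.4
```

Call:
step_arm(series=[0,0,0.001,0,0,0,0.0018,0,0,0,0.0018,0,0,0,0.0018,0])

```text
time: 8.78
tool_pos: [0.5073, -0.0747, 0.0967]
tcp_rot: [-3.072, -0.659, 0.0]
wrist_force: [0.1, -1.3, -1.1]
width: 0.226
grip_force: 39.5
```

Call:
step_arm(series=[0,0,0.001,0,0,0,0.002,0,0,0,0.002,0,0,0,0.002,0])

```text
time: 9.28
tool_pos: [0.5074, -0.0747, 0.095]
tcp_rot: [-3.072, -0.659, -0.0]
wrist_force: [-0.8, -0.3, 2.5]
width: 0.223
grip_force: 39.8
```

Contact with the floor (about 2.5–3 N, near the spring preload). The vial is seated, with a dwell here. Now pressing about 9 mm slowly.

Call:
step_arm(series=[0,0,0,0,0,0,0.001,0,0,0,0.002,0,0,0,0.003,0,0,0,0.004,0,0,0,0.005,0,0,0,0.006,0,0,0,0.006,0])

```text
time: 10.28
tool_pos: [0.5075, -0.0748, 0.0888]
tcp_rot: [3.072, 0.659, 0.0]
wrist_force: [-1.5, -0.3, 4.5]
width: 0.222
grip_force: 40.1
```

```bash
python3 - <<'E'
from h import *
F=[];
for i in range(8):
    s=viewer.read_camera("scene");S=monitor.read_state();F.append(np.r_[S["tool_pos"],S["wrist_force"]])
print(np.mean(F,0),np.std(F,0))
save(s,"c7.png",(335,130,395,215),7)
E
```

```text
[ 0.507448   -0.07475595  0.0889012  -1.35380412  0.06479051  4.87415936] [1.52246980e-05 1.25526951e-05 2.12070231e-05 3.80258042e-01
 3.10259467e-01 3.66366566e-01]
```

View pics/c7.png

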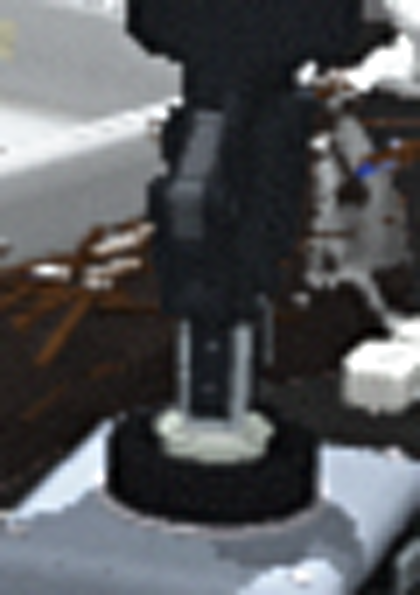

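Scene crop: the vial is upright in the cup and the rim is still slightly above the collar. The force of 4.9 N implies about 6 mm of travel, which agrees with the TCP drop. Pressing 3.5 mm more.

Call:
step_arm(series=[0,0,0.001,0,0,0,0.002,0,0,0,0.003,0,0,0,0.0037,0,0,0,0.0037,0,0,0,0.0037,0,0,0,0.0037,0])

```text
time: 11.55
tool_pos: [0.5076, -0.0748, 0.086]
tcp_rot: [3.072, 0.659, 0.0]
wrist_force: [-3.6, 0.5, 10.1]
width: 0.222
grip_force: 40.7
```

```bash
python3 - <<'E'
from h import *
F=[];
for i in range(8):
    s=viewer.read_camera("scene");S=monitor.read_state();F.append(np.r_[S["tool_pos"],S["wrist_force"]])
print(np.mean(F,0),np.std(F,0),S["grip_force"],S["width"])
save(s,"c8.png",(335,130,395,215),7)
E
```

```text
[ 0.50757877 -0.07476622  0.0860297  -3.26431547  0.87650869  9.97071785] [1.17298883e-05 4.88743716e-06 1.56609994e-05 5.76764793e-01
 2.81869316e-01 5.42632117e-01] 40.696318885311484 0.21895311871499187
```

View pics/c8.png

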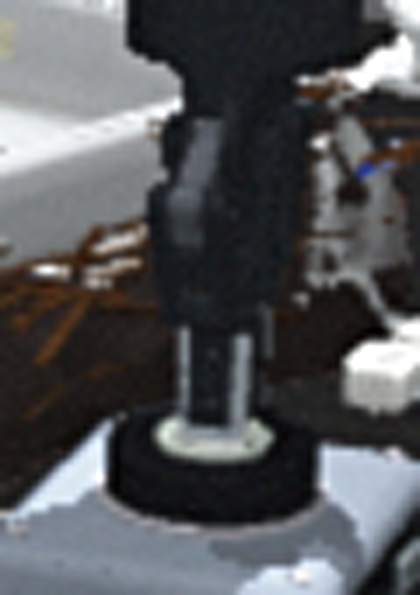

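Scene crop: the rim (centre about (366,192)) now shows as a full ellipse flush with the collar, and the vial is upright in the grip. The TCP has dropped about 9.5 mm since contact and is steady. The force of 10 N is above the 6.5 N expected, so I'm judging the travel by picture and TCP, which agree and sit well inside the band. Handing in.

```bash
python3 -c "
from h import *
print(job.finish_job())"
```

```text
the job is handed in; nothing more can be done
None
```

I handed the job in with the small vial upright in the cup and held down about 9.5 mm by TCP drop and picture, rim about flush with the collar; the 10 N wrist force (6.5 N expected) is unexplained, and no verdict came back.

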